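# Feel the end float of the gear shaft

### The arm

A 6-joint arm with a two-finger parallel gripper is mounted at the origin on the work surface. World frame = base frame: x ahead of the robot, y to its left, z up, the work surface at z = 0. Lengths are in mm, angles in degrees, forces in N, time in s.
With the tool pointing down it reaches from about 350 to 850 mm from the base axis. Payload 8.1 kg.
Tool frame: the origin (TCP) lies at the very end of the fingers, on their centre line; the grasp point (between the pads) lies 19 mm behind it (tcp_to_grasp is the distance from the TCP to the grasp point, in mm); z points along the fingers, x is the direction in which the jaws open and shut, and the axes are right-handed (so a half turn about z gives the same grasp; the last joint's range is limited). The gripper opens to 85 mm and grips with 20 to 120 N. Pads are 22 mm wide; open, the fingers measure 114 mm over their backs; the gripper's body (76 mm by 85 mm) begins 54 mm behind the grasp point. The pads swing forward as they close: fully open they stand 13 mm farther back than shut.
Start: joints at [-77.028, 7.471, 85.268, -0, 87.261, -4.893], TCP at [184.084, -571.068, 210.692] pointing down, gripper open.
Joint ranges: [-169.43, 169.43], [-51.17, 129.36], [1.28, 143.12], [-76.62, 256.62], [0, 156.53], [-152.29, 152.29]. Speed limits (degrees/s): [136.94, 136.94, 159.86, 180, 180, 180].

### API

Orientations are given as [roll, pitch, yaw] about the fixed x, y, z axes, in that order (R = Rz(yaw) Ry(pitch) Rx(roll)).
In Python, from bench import * gives the robot as it stands. The module is installed in compiled form; this text tells all that it offers.
- The arm moves only by the tool apply_moves, never from a script. Its argument "targets" is text: rows parted by semicolons, each of 7 numbers parted by spaces: the turn, a rotation vector about the tool's x, y, z in rad, then the shift along the tool's x, y, z in cm, then the finger opening in cm, from 0 to 8.54. A call has exactly 5 rows; each row is the pose to reach, as a shift and turn from the pose commanded when the call began, along the tool's axes at that moment; what a row does not reach only later rows make up. A row lasts 1/10 s, in which the tool goes at most 50 mm and 8.59 degrees, less where a joint would pass 70% of its speed; a pose out of reach is approached as far as the arm can. A call with a gripper value outside its range is refused whole. The fingers move at their own pace and stop on an object; "force" is the grip in N (left out, the last holds). Time passes only in rows, so rows that repeat a pose let the fingers close, or fill a call up. It gives the time, the measured TCP pose, the force and the opening at its end, in the units of the state.
- sense(): the state, without advancing time (a new reading comes with each control period).
- snapshot(name): name is "scene" or "top"; returns the picture (400x640x3 uint8, red, green, blue); there is no depth.
- camera_model(name): a dict with "fx", "fy", "cx", "cy" (pixels), "position" and "attitude" of the camera in the world. Camera axes: x right, y up, looking along -z (the intrinsics and any distortion apply to the point x, -y, -z); pixel columns grow to the right and rows downward; lengths in mm; the calibration is good to about 2 mm. A picture is of the moment at which its call begins. camera_model takes no time and is no camera call.
- hand_in(): hands the job in, once; it reports no verdict.
Trained networks look in the newest picture that a camera, given by its name, has taken for a name from the list of things; names that differ only in an ending like _2 or _b are one class to them, and where a whole thing is asked for, a point or a joint stands for the part that bears it (a point fixed in the world has none). Each returns a list of dicts, best first, with "confidence" (0 to 1); they miss things now and then, are a little off and sometimes report something else, mostly with a low value. They report only what shows in the picture. A call takes as long as a camera call. They do not tell look-alikes from the thing itself.
- recognise(camera, query): "at" ([row, column] in pixels, amid what is visible of it).
- place_of(camera, query): "at" ([row, column] in pixels: a listed point, or the origin of a listed thing).
The state is a dict: "time": time; "joint_pos": joint angles; "qd": joint speeds; "joint_efforts": joint torques, N m; "tool_pos": TCP position; "tcp_rot": TCP orientation; "ft_force": force on the tool from outside, world axes, zero at the start; "wrist_torque": the same for the moment, N m; "finger_gap": finger opening in mm.
Only numpy, scipy, OpenCV 4.12 (cv2) and the standard library are available. Lean on these libraries where they do the work, as an engineer would, in place of code of your own. Each camera call takes 0.05 s, during which the arm holds its last target. There are 200 camera calls.

### The job

Check the end float of the shaft that carries the toothed gear: by its black knob, pull the shaft out along its axis to its outer stop, then push it all the way back in to its inner stop, and leave it there. Leave the other shaft, the one with the smooth grooved pulley, as it is.

Things in the scene. Friction and masses are not known exactly. Their poses are not given: they have to be found in the camera images.
- gear_stand: fixed stand of the gear shaft; origin under the centre of its aluminium base plate (170 x 90 mm, 12 mm thick) on the table. Two grey bearing blocks (50 mm wide, tops 100 mm above the table) carry the level 12 mm steel shaft; between them it bears a spur gear with 18 teeth, 70 mm across, 22 mm wide. x axis: level along the shaft towards the knob; z up.
- gear_shaft (a joint): position of the gear shaft along its axis in m: 0 = pushed fully in (inner stop), 0.040 = pulled fully out (outer stop, knob farthest from its stand). It starts about half-way, stays where it is left, slides with 2 to 3 N of friction and does not turn. Both stops are rigid.
- gear_knob (a point): centre of the black fluted knob on the gear shaft's outer end: a cylinder 32 mm in diameter, 34 mm long, coaxial with the shaft, its centre 75 mm above the table. It moves with the shaft. x axis: level along the shaft, outwards (the pull); z up. Fully in, the near bearing block ends 37 mm and the base plate 17 mm inward of it; nothing else is within 60 mm outward or beside it.
- pulley_knob (a point): centre of the like knob of the other shaft, which is to be left alone: same stand, shaft, knob and axes, but between its blocks it bears a smooth pulley with a V groove, 68 mm across, in place of the toothed gear. The two stands may change places.
There are look-alikes about, which are no part of the job. Leave any brown or purple look-alike of the gear_stand alone.

How it is judged:
By the outcome, as a careful person would: the job done as asked, in the order asked, and still so for the second after the job is handed in, with the robot touching nothing.
It also fails if it takes over 38 s, if anything falls off the work surface, if the arm or the gripper's body presses on something with over 40 N, if the wrist force passes 120 N, or if a joint passes its speed limit or range.

## Working session

There is one attempt and no reset: what is moved stays moved. The work goes in short steps, Python scripts to look and compute and a tool call to move; the robot and the scene stay as the last step left them, time stands still between calls to the robot, and variables do not carry over. Pictures are saved under pics/ and viewed, about 8 in all and at most 12, crops included, and the job is handed in when it is done.

Besides the shell and the picture viewer there is one more tool, called after "Request:" as name(argument=value, ...) on one line, values as JSON. apply_moves: Moves the arm, as the interface text tells. Its arguments: {"type":"object","properties":{"targets":{"type":"string"},"force":{"type":"number"}},"required":["targets"]}

```bash
mkdir -p pics; cat > h.py <<'E'
from bench import *
import numpy as np, cv2
from scipy.spatial.transform import Rotation as R
def ray(cam,rc):
    m=camera_model(cam)
    A=np.array(m["attitude"],float)
    M=A if A.shape==(3,3) else R.from_euler('xyz',A,degrees=True).as_matrix()
    d=M@np.array([(rc[1]-m["cx"])/m["fx"],-(rc[0]-m["cy"])/m["fy"],-1])
    return np.array(m["position"],float),d
def atz(cam,rc,z):
    p,d=ray(cam,rc); return p+d*(z-p[2])/d[2]
def proj(cam,P):
    m=camera_model(cam);A=np.array(m["attitude"],float)
    M=A if A.shape==(3,3) else R.from_euler('xyz',A,degrees=True).as_matrix()
    q=M.T@(np.array(P)-np.array(m["position"],float))
    return m["cy"]-m["fy"]*q[1]/-q[2], m["cx"]+m["fx"]*q[0]/-q[2]
E
python3 - <<'E'
from h import *
for c in("scene","top"):
    print(camera_model(c)); im=snapshot(c); cv2.imwrite(f"pics/{c}0.png",im[:,:,::-1])
    for q in("gear_stand","gear_knob","pulley_knob"):
        for d in place_of(c,q): print(c,q,np.round(d["at"],1),round(d["confidence"],2),np.round(atz(c,d["at"],0 if q=="gear_stand" else 75)))
print(sense())
E
```

```text
{'fx': 476.3096640064319, 'fy': 476.3096640064319, 'cx': 318.31603939906535, 'cy': 194.52395559590235, 'position': array([1144.30260402,  263.60863426,  635.06630199]), 'attitude': array([ 56.17005062,  -0.95520768, 115.26174032])}
scene gear_stand [241.6 272. ] 0.93 [ 485. -142.    0.]
scene gear_stand [193.5 213.1] 0.87 [ 392. -358.    0.]
scene gear_stand [151.  275.8] 0.75 [ 140. -329.    0.]
scene gear_knob [140.4 248. ] 0.94 [ 242. -349.   75.]
scene gear_knob [241.5 226.4] 0.7 [ 600. -169.   75.]
scene gear_knob [188.2 172.4] 0.61 [ 503. -373.   75.]
scene pulley_knob [297.5 416.7] 0.9 [582. 183.  75.]
{'fx': 367.26063723877945, 'fy': 367.26063723877945, 'cx': 321.4447978805231, 'cy': 203.6469847892506, 'position': array([277.7942213 , -74.68690463, 839.88734588]), 'attitude': array([  9.62246408,  -1.0323466 , -88.37350234])}
top gear_stand [211.9 434. ] 0.91 [ 409. -348.    0.]
top gear_stand [174.8 346. ] 0.88 [ 491. -142.    0.]
top gear_stand [328.2 426. ] 0.58 [ 149. -324.    0.]
top gear_knob [166.4 455.4] 0.83 [ 499. -372.   75.]
top gear_knob [282.8 443.8] 0.74 [ 251. -340.   75.]
top gear_knob [114.5 360.2] 0.68 [ 610. -165.   75.]
top pulley_knob [118.4 201.4] 0.85 [588. 183.  75.]
{'time': 0.4, 'joint_pos': array([-7.70275687e+01,  7.47973627e+00,  8.52765238e+01, -1.03399924e-03,
        8.72615554e+01, -4.89448263e+00]), 'qd': array([ 0.08173226,  0.00782757, -0.05699601,  0.07682501, -0.03946739,
       -0.05599369]), 'joint_efforts': array([-6.70561367e-04, -5.68511224e+01, -5.00105846e+01, -1.51996373e-04,
        5.23685943e-03, -1.01984576e-04]), 'tool_pos': array([ 184.06526297, -570.97860699,  210.51910524]), 'tcp_rot': array([-1.79999509e+02,  1.78385970e-02, -7.21330364e+01]), 'ft_force': array([-0.02506616,  0.99620075, -0.01683371]), 'wrist_torque': array([ 0.06678053,  0.03638814, -0.02253317]), 'finger_gap': 85.1224003580964}
```

View pics/scene0.png

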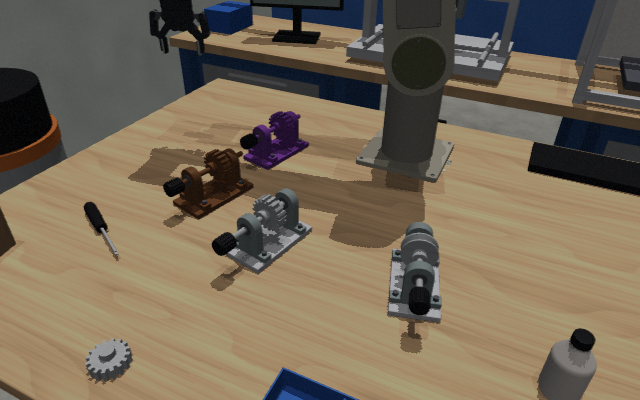

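View pics/top0.png

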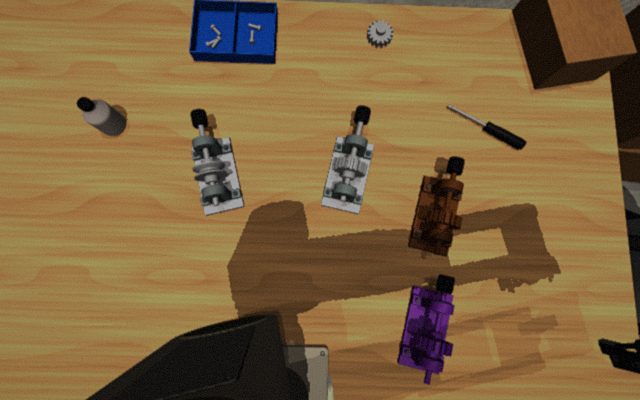

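The candidates in the scene picture (col,row) are the silver stand at (272,241) with a toothed gear, brown at (213,185), purple at (277,145), and a silver stand at (420,270) with a smooth pulley. The first fits: it is silver and toothed, with its knob at (225,243) in scene and (361,114) in top. I'll confirm it in an enlarged crop.

```bash
python3 - <<'E'
from h import *
a=cv2.imread("pics/scene0.png")[180:280,200:325]; b=cv2.imread("pics/top0.png")[95:220,310:385]
a=cv2.resize(a,None,fx=3.6,fy=3.6,interpolation=cv2.INTER_CUBIC); b=cv2.resize(b,None,fx=4,fy=4,interpolation=cv2.INTER_CUBIC)
c=np.zeros((500,760,3),np.uint8); c[:a.shape[0],:a.shape[1]]=a; c[:b.shape[0],460:460+b.shape[1]]=b
cv2.imwrite("pics/crop.png",c)
# triangulate knob from both nets
def tri(rs,rt):
    p,d=ray("scene",rs);q,e=ray("top",rt);s=np.linalg.lstsq(np.c_[d,-e],q-p,rcond=None)[0]
    return (p+d*s[0]+q+e*s[1])/2, np.linalg.norm(p+d*s[0]-q-e*s[1])
print(tri((241.5,226.4),(114.5,360.2)), tri((241.6,272),(174.8,346)))
# dark-blob centroid of knob
for n,(r0,r1,c0,c1) in {"scene":(228,262,208,240),"top":(100,128,350,374)}.items():
    g=cv2.imread(f"pics/{n}0.png").max(2)[r0:r1,c0:c1]; k=cv2.connectedComponentsWithStats((g<50).astype(np.uint8))
    print(n,[(s.tolist(),np.round(ce[::-1]+[r0,c0],1)) for s,ce in zip(k[2][1:],k[3][1:]) if s[4]>20])
for yaw in(-10,-12,-14): print(yaw,proj("top",[488+117*np.cos(np.radians(yaw)),-142+117*np.sin(np.radians(yaw)),75]))
E
```

```text
(array([ 606.91578652, -163.7330612 ,   82.17170822]), np.float64(0.17340067622357933)) (array([ 489.81207774, -140.4893865 ,    4.21485914]), np.float64(1.700097147637383))
scene [([4, 4, 28, 24, 414], array([243.5, 224.7]))]
top [([4, 6, 16, 19, 231], array([114.5, 361.7]))]
-10 (np.float64(117.40114605807997), np.float64(359.1082770871995))
-12 (np.float64(117.79749740076159), np.float64(360.91939134344676))
-14 (np.float64(118.25333904891295), np.float64(362.7168344198854))
```

View pics/crop.png

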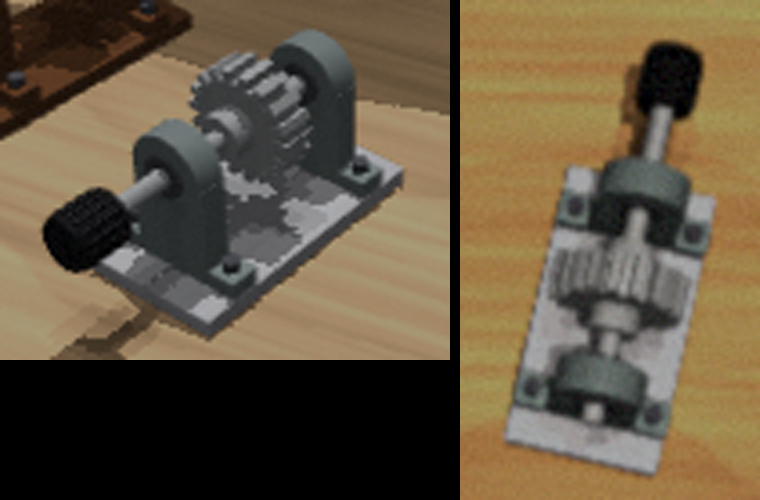

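The crop confirms it: silver stand with a toothed spur gear. The base plate corners in the top picture (row,col) are about (136.8,337.5), (144.3,373.8), (205,321.8) and (213.3,359.3).

```bash
cat >> h.py <<'E'
def move_to(P,yaw):
    "shift in cm along tool axes and yaw turn (rad about tool z), from measured pose; tool down, jaws at yaw"
    s=sense(); Rt=R.from_euler('xyz',s["tcp_rot"],degrees=True); Rg=R.from_euler('xyz',[180,0,yaw],degrees=True)
    return np.round((Rt.inv()*Rg).as_rotvec(),4), np.round(Rt.inv().apply(np.array(P)-s["tool_pos"])/10,3)
E
python3 - <<'E'
from h import *
C=[atz("top",c,12)[:2] for c in((136.8,337.5),(144.3,373.8),(205,321.8),(213.3,359.3))]
a,b,c,d=C; ax=(a+b-c-d)/2; print("corners",np.round(C),"len",np.linalg.norm(ax),"w",np.linalg.norm((a-b+c-d)/2),"yaw",np.degrees(np.arctan2(ax[1],ax[0])),np.degrees(np.arctan2(*(-(b-a+d-c))*[-1,1]))," ctr",np.mean(C,0))
u=ax/np.linalg.norm(ax); ctr=np.mean(C,0)
p,d1=ray("scene",(243.5,224.7));q,e=ray("top",(114.5,361.7));s=np.linalg.lstsq(np.c_[d1,-e],q-p,rcond=None)[0]
print("tri",p+d1*s[0],q+e*s[1]); 
for z in(75,):
  for K in(atz("scene",(243.5,224.7),z),atz("top",(114.5,361.7),z)):
    r=K[:2]-ctr; print(K,"along",r@u,"lateral",u[0]*r[1]-u[1]*r[0])
yaw=np.degrees(np.arctan2(u[1],u[0]))
for y in(yaw+90,yaw-90): print(y,move_to([604,-166,150],y))
E
```

```text
corners [[ 580. -119.]
 [ 564. -205.]
 [ 415.  -87.]
 [ 399. -173.]] len 168.00466251170855 w 87.50105578080328 yaw -11.130818099727941 -10.539141857560308  ctr [ 489.60793995 -145.75618962]
tri [ 608.52749978 -166.71003769   77.56706883] [ 608.95262956 -167.62295195   77.8631591 ]
[ 606.06046218 -168.69148911   75.        ] along 118.68958412453928 lateral -0.022732117327379342
[ 610.19689349 -167.97214125   75.        ] along 122.60933497023719 lateral 1.48162111374263
78.86918190027205 (array([-4.0000e-04,  1.0000e-04, -2.6355e+00]), array([-25.659, -52.393,   6.06 ]))
-101.13081809972795 (array([1.000e-04, 3.000e-04, 5.061e-01]), array([-25.659, -52.393,   6.06 ]))
```

Request:
apply_moves(targets="0 0 0.1 -1.7 -3.5 0 8.5; 0 0 0.2 -3.4 -7 0 8.5; 0 0 0.3 -5.1 -10.5 0 8.5; 0 0 0.4 -6.8 -14 0 8.5; 0 0 0.506 -8.5 -17.5 0 8.5", force=60)

```text
time: 0.9
tool_pos: [325.5, -435.4, 210.8]
tcp_rot: [-180.0, -0.0, -101.4]
ft_force: [0.9, -0.6, 0.7]
finger_gap: 85.1
```

```bash
python3 -c "
from h import *
print(sense()['tool_pos'],sense()['tcp_rot'],move_to([608,-168,150],-101))"
```

```text
[ 325.47819524 -435.35610111  210.831299  ] [-1.79984892e+02 -1.31876997e-02 -1.01382435e+02] (array([-0.0003, -0.0002, -0.0067]), array([-31.787, -22.418,   6.082]))
```

Request:
apply_moves(targets="0 0 -0.006 -3.2 -2.2 0 8.5; 0 0 -0.006 -6.4 -4.5 0 8.5; 0 0 -0.006 -9.6 -6.7 0 8.5; 0 0 -0.006 -12.8 -9 0 8.5; 0 0 -0.006 -16 -11.2 0 8.5")

```text
time: 1.4
tool_pos: [466.4, -299.9, 210.9]
tcp_rot: [-180.0, -0.0, -100.8]
ft_force: [-0.1, -0.6, -0.2]
finger_gap: 84.8
```

Request:
apply_moves(targets="0 0 0 -3.2 -2.2 1 8.5; 0 0 0 -6.4 -4.5 2 8.5; 0 0 0 -9.6 -6.7 3 8.5; 0 0 0 -12.8 -9 4.5 8.5; 0 0 0 -15.7 -11.1 6 8.5")

```text
time: 1.9
tool_pos: [605.2, -166.2, 150.5]
tcp_rot: [-179.9, -0.0, -100.8]
ft_force: [0.2, -0.5, 0.3]
finger_gap: 84.8
```

```bash
python3 - <<'E'
from h import *
print(sense()['tool_pos'],sense()['tcp_rot'],sense()['joint_pos'],move_to([608,-168,56],-101))
for c in("scene","top"): cv2.imwrite(f"pics/{c}1.png",snapshot(c)[:,:,::-1])
a=cv2.imread("pics/scene1.png")[130:280,170:330];b=cv2.imread("pics/top1.png")[60:220,300:420]
cv2.imwrite("pics/c1.png",np.hstack([cv2.resize(a,(420,394)),cv2.resize(b,(296,394))]))
E
```

```text
[ 605.15802844 -166.16654065  150.52738396] [-1.79945345e+02 -5.01140267e-03 -1.00755170e+02] [-2.00362071e+01  1.35419641e+01  8.47760978e+01  3.91053439e-03
  8.16271901e+01  8.07183933e+01] (array([-0.001 , -0.0001,  0.0043]), array([ 0.126, -0.304,  9.453]))
```

View pics/c1.png

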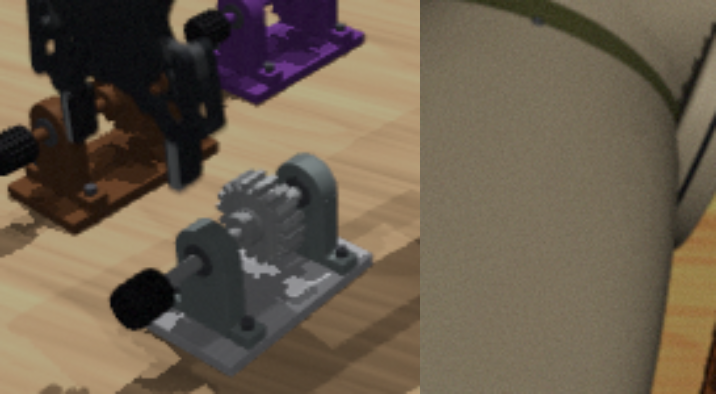

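Request:
apply_moves(targets="0 0 0.004 0.1 -0.3 2.5 8.5; 0 0 0.004 0.1 -0.3 5 8.5; 0 0 0.004 0.1 -0.3 7 8.5; 0 0 0.004 0.1 -0.3 8.5 8.5; 0 0 0.004 0.1 -0.3 9.4 8.5")

```text
time: 2.5
tool_pos: [605.7, -169.3, 55.3]
tcp_rot: [179.9, 0.0, -101.0]
ft_force: [0.0, 0.9, -0.1]
finger_gap: 85.0
```

Request:
apply_moves(targets="0 0 0 0 0 0 6; 0 0 0 0 0 0 5; 0 0 0 0 0 0 4; 0 0 0 0 0 0 3.2; 0 0 0 0 0 0 2.5", force=40)

```text
time: 3.0
tool_pos: [608.1, -167.4, 58.8]
tcp_rot: [-179.8, 0.2, -101.0]
ft_force: [-0.1, 8.4, 6.8]
finger_gap: 27.4
```

```bash
python3 - <<'E'
from h import *
s=sense();print({k:np.round(s[k],2) for k in('tool_pos','tcp_rot','ft_force','wrist_torque','finger_gap')})
cv2.imwrite("pics/s2.png",cv2.resize(snapshot("scene")[160:290,170:330,::-1],None,fx=3,fy=3))
E
```

```text
{'tool_pos': array([ 608.12, -167.45,   58.76]), 'tcp_rot': array([-1.7985e+02,  1.6000e-01, -1.0098e+02]), 'ft_force': array([-0.09,  8.4 ,  6.82]), 'wrist_torque': array([ 1.74, -0.14, -0.03]), 'finger_gap': np.float64(27.39)}
```

View pics/s2.png

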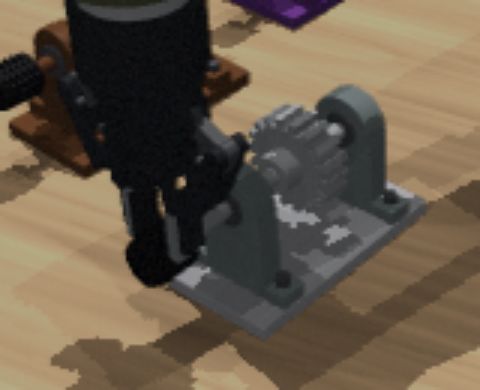

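The gap is 27 mm, under the 32 mm diameter, with an upward push: the pads hold the knob above its centre. I'll reopen, go lower and regrip.

Request:
apply_moves(targets="0 0 0 0 0 0 5; 0 0 0 -0.1 0 0 6; 0 0 0 -0.1 0 0 6; 0 0 0 -0.1 0 0.4 6; 0 0 0 -0.1 0 0.9 6")

```text
time: 3.55
tool_pos: [606.8, -168.5, 47.6]
tcp_rot: [-180.0, -0.0, -101.0]
ft_force: [0.1, -0.9, 0.9]
finger_gap: 60.2
```

Request:
apply_moves(targets="0 0 0 0 0 0 5; 0 0 0 0 0 0 4; 0 0 0 0 0 0 3.2; 0 0 0 0 0 0 2.5; 0 0 0 0 0 0 2.5", force=50)

```text
time: 4.05
tool_pos: [606.9, -167.1, 48.0]
tcp_rot: [180.0, 0.1, -101.0]
ft_force: [-0.4, 5.3, 1.5]
finger_gap: 30.0
```

Request:
apply_moves(targets="0 0 0 -0.1 -0.3 0 2.5; 0 0 0 -0.1 -0.6 0 2.5; 0 0 0 -0.1 -0.9 0 2.5; 0 0 0 -0.1 -1.2 0 2.5; 0 0 0 -0.1 -1.5 0 2.5")

```text
time: 4.55
tool_pos: [622.1, -170.1, 47.9]
tcp_rot: [-180.0, 0.0, -101.0]
ft_force: [-1.8, 2.4, 3.5]
finger_gap: 30.1
```

Request:
apply_moves(targets="0 0 0 0 -0.1 0 2.5; 0 0 0 0 -0.2 0 2.5; 0 0 0 0 -0.3 0 2.5; 0 0 0 0 -0.3 0 2.5; 0 0 0 0 -0.3 0 2.5")

```text
time: 5.05
tool_pos: [624.9, -170.7, 48.0]
tcp_rot: [-180.0, -0.0, -101.0]
ft_force: [-0.3, 2.1, 4.9]
finger_gap: 30.2
```

Request:
apply_moves(targets="0 0 0 0 -0.1 0 2.5; 0 0 0 0 -0.2 0 2.5; 0 0 0 0 -0.3 0 2.5; 0 0 0 0 -0.4 0 2.5; 0 0 0 0 -0.4 0 2.5")

```text
time: 5.55
tool_pos: [627.9, -171.3, 47.9]
tcp_rot: [179.9, -0.0, -101.0]
ft_force: [-5.5, 3.5, 7.4]
finger_gap: 30.3
```

Request:
apply_moves(targets="0 0 0 0 -0.1 0 2.5; 0 0 0 0 -0.2 0 2.5; 0 0 0 0 -0.3 0 2.5; 0 0 0 0 -0.3 0 2.5; 0 0 0 0 -0.3 0 2.5")

```text
time: 6.05
tool_pos: [627.8, -171.3, 47.8]
tcp_rot: [179.6, 0.0, -101.0]
ft_force: [-21.4, 6.2, 20.0]
finger_gap: 30.1
```

The shaft stopped at x=627.9 with the force rising to 22 N, which fits the outer stop (expected about 629). Now I'll push it in 40 mm.

Request:
apply_moves(targets="0 0 0 0 0.4 0 2.5; 0 0 0 0 0.8 0 2.5; 0 0 0 0 1.2 0 2.5; 0 0 0 0 1.6 0 2.5; 0 0 0 0 2 0 2.5")

```text
time: 6.55
tool_pos: [611.9, -168.1, 47.9]
tcp_rot: [-180.0, 0.0, -101.0]
ft_force: [2.8, 3.0, 3.4]
finger_gap: 29.9
```

Request:
apply_moves(targets="0 0 0 0 0.4 0 2.5; 0 0 0 0 0.8 0 2.5; 0 0 0 0 1.2 0 2.5; 0 0 0 0 1.6 0 2.5; 0 0 0 0 1.9 0 2.5")

```text
time: 7.05
tool_pos: [593.0, -164.2, 47.9]
tcp_rot: [-180.0, 0.0, -101.0]
ft_force: [3.5, 4.2, 4.7]
finger_gap: 30.2
```

Request:
apply_moves(targets="0 0 0 0 0.1 0 2.5; 0 0 0 0 0.2 0 2.5; 0 0 0 0 0.3 0 2.5; 0 0 0 0 0.3 0 2.5; 0 0 0 0 0.3 0 2.5")

```text
time: 7.55
tool_pos: [590.1, -163.6, 47.9]
tcp_rot: [180.0, 0.0, -101.0]
ft_force: [1.6, 4.6, 4.6]
finger_gap: 30.4
```

Request:
apply_moves(targets="0 0 0 0 0.1 0 2.5; 0 0 0 0 0.2 0 2.5; 0 0 0 0 0.3 0 2.5; 0 0 0 0 0.4 0 2.5; 0 0 0 0 0.4 0 2.5")

```text
time: 8.05
tool_pos: [588.7, -163.3, 48.0]
tcp_rot: [-179.7, 0.0, -101.0]
ft_force: [17.1, 1.6, -7.0]
finger_gap: 30.5
```

Request:
apply_moves(targets="0 0 0 0 0.1 0 2.5; 0 0 0 0 0.1 0 2.5; 0 0 0 0 0.2 0 2.5; 0 0 0 0 0.2 0 2.5; 0 0 0 0 0.2 0 2.5")

```text
time: 8.55
tool_pos: [588.8, -163.4, 48.1]
tcp_rot: [-179.4, 0.0, -101.0]
ft_force: [27.3, 0.1, -13.2]
finger_gap: 30.1
```

Request:
apply_moves(targets="0 0 0 0 -0.2 0 2.5; 0 0 0 0 -0.2 0 2.5; 0 0 0 0 -0.2 0 5; 0 0 0 0 -0.2 0 7; 0 0 0 0 -0.2 0 8")

```text
time: 9.05
tool_pos: [585.0, -163.3, 46.8]
tcp_rot: [179.9, -0.0, -101.0]
ft_force: [0.0, -1.1, 0.8]
finger_gap: 72.3
```

Request:
apply_moves(targets="0 0 0 0 0 0 8; 0 0 0 0 0 0 8; 0 0 0 0 0 -1 8; 0 0 0 0 0 -3 8; 0 0 0 0 0 -6 8")

```text
time: 9.55
tool_pos: [584.8, -162.7, 107.0]
tcp_rot: [179.8, 0.0, -101.0]
ft_force: [-0.7, -0.2, -0.3]
finger_gap: 80.0
```

Request:
apply_moves(targets="0 0 0 0 0 -3 8; 0 0 0 0 0 -6 8; 0 0 0 0 0 -9 8; 0 0 0 0 0 -11 8; 0 0 0 0 0 -12 8")

```text
time: 10.05
tool_pos: [587.4, -163.6, 231.5]
tcp_rot: [-179.7, -0.0, -101.0]
ft_force: [0.2, 0.4, -0.3]
finger_gap: 79.9
```

```bash
python3 - <<'E'
from h import *
s=sense();print({k:np.round(s[k],2) for k in('time','tool_pos','ft_force','finger_gap')})
im=snapshot("scene")[:,:,::-1]; cv2.imwrite("pics/s3.png",cv2.resize(im[130:330,170:450],None,fx=2.8,fy=2.8))
g=im.max(2)[220:270,205:250]; k=cv2.connectedComponentsWithStats((g<50).astype(np.uint8))
print([(t.tolist(),np.round(c[::-1]+[220,205],1)) for t,c in zip(k[2][1:],k[3][1:]) if t[4]>20])
u=np.array([np.cos(np.radians(-11)),np.sin(np.radians(-11))])
for a in(102,104,106,122): print(a,proj("scene",[*(np.array([489.6,-145.8])+a*u),75]))
E
```

```text
{'time': np.float64(10.05), 'tool_pos': array([ 587.39, -163.64,  231.51]), 'ft_force': array([ 0.21,  0.38, -0.25]), 'finger_gap': np.float64(79.94)}
[([15, 0, 30, 30, 512], array([236. , 234.7]))]
102 (np.float64(238.93941829618126), np.float64(231.34420888838133))
104 (np.float64(239.48611440529044), np.float64(230.56847901032012))
106 (np.float64(240.03449566187285), np.float64(229.79035800632593))
122 (np.float64(244.48315767554783), np.float64(223.47796619686721))
```

View pics/s3.png

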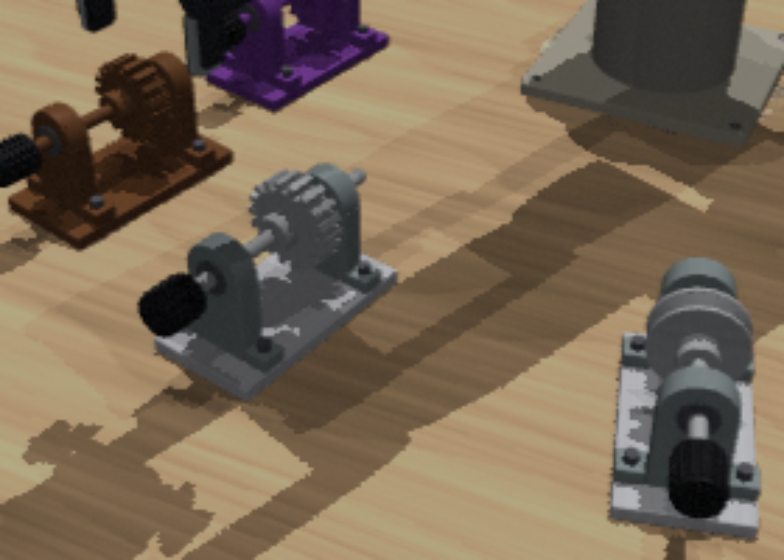

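The gear knob now shows at about col 231.4, row 238.2, and fully in predicts (231.3, 238.9). The inner shaft end sticks out at the back, the pulley looks undisturbed and the gripper is clear.

```bash
python3 -c "
from bench import *
print(hand_in())"
```

```text
the job is handed in; nothing more can be done
None
```

The gear shaft was pulled out to its outer stop, pushed back to its inner stop, left there and handed in at about 10 s of the 38 s allowed.

- **Outer stop:** the knob stopped with the tool at x = 627.9 mm, and the pull rose to about 22 N without further movement.
- **Inner stop:** it stopped with the tool at x = 588.8 mm, and the push rose to about 27 N. The travel between the stops was 39.9 mm, against the 40 mm stated.
- **Last picture:** by eye, the knob's centre is within a pixel of where it should be fully in. The automatic dark-blob reading was a few pixels off (col 234.7, row 236.0) because it took in something besides the knob. The gripper was clear and open, and the pulley shaft and the brown and purple look-alikes were not touched.
- **First grasp:** it closed above the knob's centre (gap 27 mm against a 32 mm diameter), so I reopened, went 11 mm lower and regripped at 30 mm. The shaft was still about half-way after that.

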